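# Feed a bar through the deburring hood with the push stick and latch the mouth

## Task

Lay the aluminium bar flat on the infeed side of the deburring unit's bed, lengthwise and in line with the low mouth of the hood, its front end still short of the hood. Then take the wooden push stick and push the bar from behind right through under the hood until all of it is out on the outfeed side, with nothing but the stick touching the bar once it has gone under the hood. Draw the stick out, stand it flat on its sole on the bench beside the bed and let go, and last of all swing the slotted steel strap down across the mouth until its slot sits fully over the second bolt; leave the tin, tee and nut where they are.

Things in the scene. Friction and masses are not known exactly. Their poses are not given: they have to be found in the camera images.
- deburr_unit: Fixed bench deburring unit: grey hood over a 90 mm wide dark steel bed, bed top 12 mm above the bench, x -240 to +230 mm. Origin on the bench under the hood's middle; x = feed direction (about world -y), y to the motor side (about world +x), z up. Hood x -25 to +25 mm, 114 wide, 74 high. Motor, 44 mm diameter, sticks out at +y to 117 mm.
- mouth (a point): Entry of the straight tunnel under the hood, 46 mm wide, 22 mm high above the bed, on deburr_unit's centre line y = 0. Point: centre of the entry at x = -25, z = 23 mm of deburr_unit, same axes. Two flared guides 8 mm high on the bed narrow from inner faces y = +-37 at x = -72 to y = +-23.5 mm at x = -24; the infeed bed behind x = -75 is bare.
- outfeed (a point): Point on the bed top in the middle of the outfeed side, at x = 115, y = 0, z = 12 mm of deburr_unit, same axes. Outfeed rails 8 mm high, inner faces y = +-26 mm, run from x = 30 to 200 mm; end stop at x = 220 mm.
- bar: Loose plain aluminium bar, 120 x 38 x 14 mm (x, y, z), 0.12 to 0.24 kg, on the thin grey mat (top 2 mm above the bench) on the motor side of the infeed bed. Origin at the centre of its underside; x along its length; either end may lead.
- push_stick: Loose pale wooden push stick, 0.14 kg, standing on its flat sole on the bench on the robot's side of the bed. Origin on the sole under the handle's middle; x along the blade to its square tip, z up. Blade 30 mm wide, 14 high, x -34 to +180 mm. Upright handle 50 mm long (x), 22 wide (y), top 76 mm above the sole; a fillet block ahead of it reaches x = 41 mm, 35 mm high.
- stick_tip (a point): Middle of the push stick's square front face, 180 mm ahead of the handle's middle and 7 mm above the sole; axes as push_stick.
- strap (a joint): Angle (rad) of the slotted steel strap, 20 mm wide, on the hood's entry face; hinge bolt parallel to deburr_unit's x axis at x -29, y +42, z 34 mm of deburr_unit. 0 (end stop) = level across the mouth towards -y, open slot fully over the second bolt at y = -42 mm, z = 34; larger = swung up, 1.57 upright, stop 1.7. Friction hinge, about 0.06 N m, stays where left.
- strap_pin (a point): Grip point on the strap's round handle pin: 10 mm diameter, 34 mm long, parallel to deburr_unit's x axis, standing out from the strap against the feed. The point is the middle of the pin, 105 mm from the hinge axis. With the strap closed it is at x = -51, y = -63, z = 35 mm of deburr_unit.
- grease_tin: Bystander: round flat tin, 64 mm diameter, 22 mm high, robot's side of the outfeed; origin under its centre.
- brass_tee: Bystander: brass pipe tee, 33 x 41 x 22 mm, motor side of the outfeed; origin under its centre.
- chrome_nut: Bystander: chromed ring nut, 28 mm diameter, 22 mm high, motor side near the outfeed end; origin under its centre.
Not all that is in view belongs to the job. Several things look just like the bar: the one meant starts farthest from the robot's base.

How it is judged (in metres and radians):
On the way, in this order (a step that is already met when the one before it is completed fails the run):
1. the bar lies flat and released on the infeed bed, in line with the mouth, short of the hood (x of bar in the frame of deburr_unit between -0.215 and -0.08 m and y of bar in the frame of deburr_unit between -0.014 and 0.014 m and z of bar in the frame of deburr_unit between 0.008 and 0.017 m and angle between the x axis of bar and the x axis of deburr_unit, either way round below 0.2 rad and angle between bar's own z axis and vertical below 0.1 rad and contact force between bar and the fingers below 0.05 N), for 0.2 s.
2. the push stick pushes the bar under the hood (x of bar in the frame of deburr_unit between -0.06 and 0.085 m and contact force between push_stick and bar above 0.05 N), for 0.1 s.
3. all of the bar is out on the outfeed bed (x of bar in the frame of deburr_unit between 0.087 and 0.2 m and y of bar in the frame of deburr_unit between -0.02 and 0.02 m and z of bar in the frame of deburr_unit between 0.008 and 0.017 m and angle between the x axis of bar and the x axis of deburr_unit, either way round below 0.2 rad and angle between bar's own z axis and vertical below 0.1 rad), for 0.1 s.
4. the push stick stands on its sole on the bench, off the bed, released (height (world z) of push_stick below 0.008 m and angle between push_stick's own z axis and vertical below 0.15 rad and contact force between push_stick and deburr_unit below 0.05 N and contact force between push_stick and the fingers below 0.05 N and linear speed of push_stick below 0.03 m/s), for 0.2 s.
At the end, for the whole second after the job is handed in: Bar flat and at rest on the outfeed bed: origin 87 to 200 mm past the hood's middle, within 20 mm of the centre line and 0.2 rad of the feed direction. Push stick released, on its sole on the bench, off the unit. Strap down over the second bolt (hinge under 0.06 rad) (all of step 3 and all of step 4 and linear speed of bar below 0.02 m/s and value of joint strap below 0.06 rad and velocity of joint strap below 0.1 rad/s); the robot touches nothing.
It fails at once if the gripper touches the bar once its front end is more than 30 mm under the hood (x of bar in the frame of deburr_unit above -0.055 m and y of bar in the frame of deburr_unit between -0.03 and 0.03 m and z of bar in the frame of deburr_unit below 0.02 m and contact force between bar and the arm above 0.5 N).
It fails at once if the gripper's fingers touch the bar once its front end is more than 30 mm under the hood (x of bar in the frame of deburr_unit above -0.055 m and y of bar in the frame of deburr_unit between -0.03 and 0.03 m and z of bar in the frame of deburr_unit below 0.02 m and contact force between bar and the fingers above 0.5 N).
It fails at once if the tin is moved (distance of grease_tin from where it was at the start of the episode above 0.02 m).
It fails at once if the tee is moved (distance of brass_tee from where it was at the start of the episode above 0.02 m).
It fails at once if the nut is moved (distance of chrome_nut from where it was at the start of the episode above 0.02 m).
It also fails if it takes over 72 s, if anything falls off the work surface, if the arm or the gripper's body presses on something with over 40 N, if the wrist force passes 120 N, or if a joint passes its speed limit or range.

## Robot

A 6-joint arm with a two-finger parallel gripper is mounted at the origin on a cart in front of the work surface, level with it; the furniture and walls round the work are solid. World frame = base frame: x ahead of the robot, y to its left, z up, the work surface at z = 0. Lengths are in mm, angles in rad, forces in N, time in s.
With the tool pointing down it reaches from about 300 to 825 mm from the base axis. Payload 5.4 kg.
Tool frame: the origin (TCP) lies between the finger pads; the fingertips stand 25 mm ahead of it and the grasp point (between the pads) lies 6 mm ahead of it; z points along the fingers, y is the line along which they close (so a half turn about z gives the same grasp; the last joint's range is limited). The gripper opens to 92 mm and grips with 3 to 60 N. Pads are 20 mm wide; open, the fingers measure 128 mm over their backs; the gripper's body (75 mm by 189 mm) begins 69 mm behind the grasp point.
Start: joints at [0.96, 0.158, 1.597, -0, 1.386, -0.21], TCP at [224.347, 529.41, 239.601] pointing down, gripper open.
Joint ranges: [-2.91, 2.91], [-0.94, 2.29], [0.18, 2.7], [-1.29, 4.43], [0.17, 2.64], [-3, 3]. Speed limits (rad/s): [2.57, 2.57, 3.14, 3.14, 3.14, 3.14].

## Interface

Orientations are given as a unit quaternion [x, y, z, w].
In Python, from bench import bot gives the robot as it stands.
- The arm moves only by the tool move_arm, never from a script. Its argument "steps" is a list of rows, each an object with "rot": the turn, a rotation vector about the world's x, y, z in degrees, a list of three; "xyz": the shift along the world's x, y, z in cm, a list of three; "gripper": the finger opening in cm, from 0 to 9.19. In form: [{"rot": [ax, ay, az], "xyz": [dx, dy, dz], "gripper": gripper}, ...]. A call has 1 to 10 rows; each row shifts and turns the commanded pose from where the row before left it; what a row does not reach is not made up. A row lasts 1/12 s, in which the tool goes at most 41.7 mm and 7.16 degrees, less where a joint would pass 70% of its speed; a pose out of reach is approached as far as the arm can. A call is refused whole if a number of a shift passes 4.17 or a number of a turn 7.16, either way. A call with a gripper value outside its range is refused whole. The fingers move at their own pace and stop on an object; "force" is the grip in N (left out, the last holds). Time passes only in rows, so rows that do not move let the fingers close. It gives the time, the measured TCP pose, the force, the opening and the grip force at its end, in the units of the state.
- bot.observe(): the state, without advancing time (a new reading comes with each control period).
- bot.get_image(name): name is "side" or "top" or "wrist"; returns (picture, depth): 420x560x3 uint8, red, green, blue; 420x560 float32, mm along the optical axis (not along the pixel's ray), 0 where there is no reading.
- bot.calibration(name): a dict with "K" (3x3 intrinsics, pixels), "R" (3x3) and "t" (3): a world point X has camera coordinates R X + t. Camera axes: x right, y down, z forward; pixel columns grow to the right and rows downward; lengths in mm; the calibration is good to about 2 mm. A picture is of the moment at which its call begins: read the wrist's pose just before it. calibration takes no time and is no camera call; for the wrist camera it gives the pose at the moment of the call.
- bot.close_job(): hands the job in; it is judged then, once.
The state is a dict: "time_s": time; "qpos": joint angles; "joint_vel": joint speeds; "effort": joint torques, N m; "ee_pos": TCP position; "tcp_rot": TCP orientation; "contact_force": force on the tool from outside, world axes, zero at the start; "ft_torque": the same for the moment, N m; "opening": finger opening in mm; "grasp_force": force on a finger pad.
Only numpy, scipy, OpenCV 4.12 (cv2) and the standard library are available. Lean on these libraries where they do the work, as an engineer would, in place of code of your own. Each camera call takes 0.05 s, during which the arm holds its last target. There are 200 camera calls.

## Working session

There is one attempt and no reset: what is moved stays moved. The work goes in short steps, Python scripts to look and compute and a tool call to move; the robot and the scene stay as the last step left them, time stands still between calls to the robot, and variables do not carry over. Pictures are saved under pics/ and viewed, at most 10 in all, crops included, and the job is handed in when it is done.

Besides the shell and the picture viewer there is one more tool, called after "Emit:" as name(argument=value, ...), one argument or row to a line, values as JSON. move_arm: Moves the arm, as the interface text tells. Its arguments: {"type":"object","properties":{"steps":{"type":"array"},"force":{"type":"number"}},"required":["steps"]}

```bash
mkdir -p pics; cat > h.py <<'E'
from bench import bot
import numpy as np, cv2
def snap(n):
    im,d=bot.get_image(n); c=bot.calibration(n)
    np.savez('%s.npz'%n,im=im,d=d,K=c['K'],R=c['R'],t=c['t']); return im
def pts(n):
    z=np.load('%s.npz'%n); d=z['d']; v,u=np.mgrid[:420,:560]
    P=np.stack([u,v,np.ones_like(u)],-1)@np.linalg.inv(z['K']).T*d[...,None]
    return (P-z['t'])@z['R'], z['im'], d
def rect(P,m):
    q=P[m][:,:2].astype(np.float32); return cv2.minAreaRect(q), len(q)
E
python3 - <<'E'
from h import *
a=snap('top');b=snap('side')
cv2.imwrite('pics/top.png',cv2.resize(a[...,::-1],(784,588)))
cv2.imwrite('pics/side.png',cv2.resize(b[...,::-1],(784,588)))
s=bot.observe();print(s['time_s'],s['ee_pos'],s['tcp_rot'])
E
```

```text
0.1 [224.05747355 529.00161343 238.75775745] [ 1.99076330e-01  9.79983652e-01 -7.38359484e-04 -3.33705245e-04]
```

View pics/top.png

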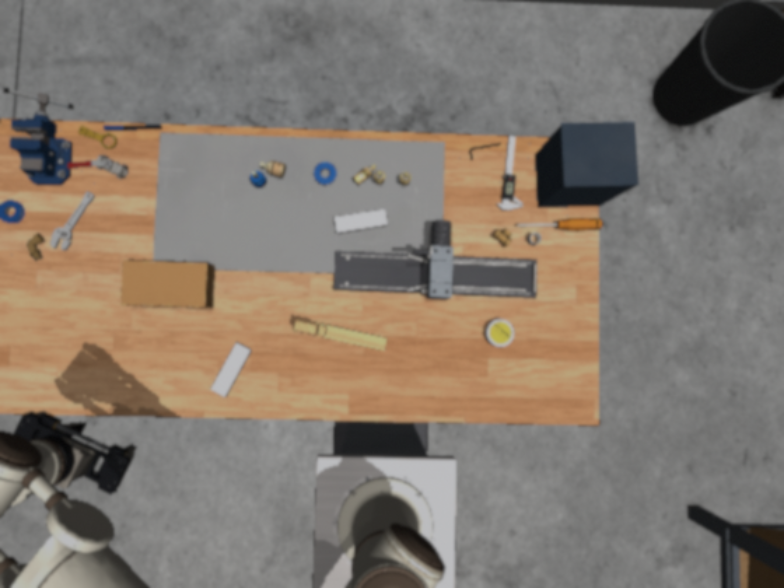

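View pics/side.png

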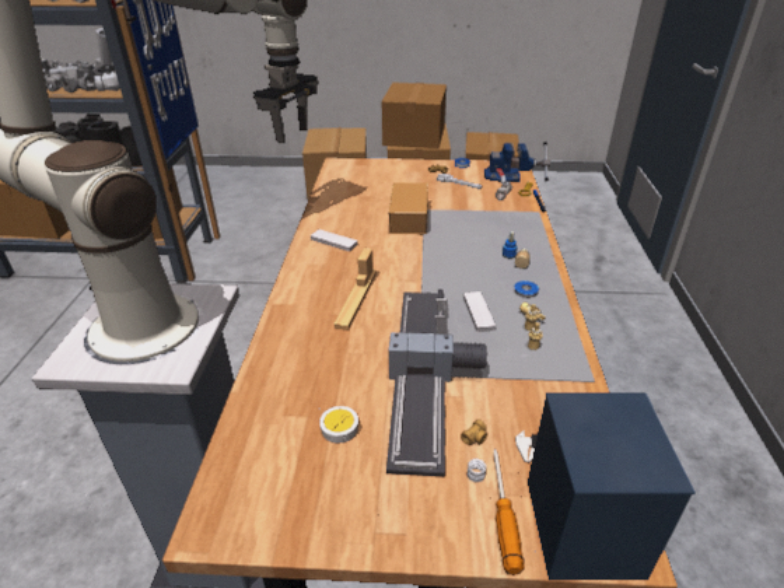

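The top view shows the unit, with its hood at about (440,271). The target bar is on the mat at (361,221), the stick lies from (295,325) to (385,342), and a decoy bar is at (231,369). The strap is up at the hood's entry. Next I'll measure these.

```bash
python3 - <<'E'
from h import *
P,im,d=pts('top')
def px(x,y): return P[int(round(y/1.4)),int(round(x/1.4))].round(1)
for n,x,y in [('bedL',337,271),('bedR',530,277),('hoodmid',440,271),('bar',361,221),('sticktip',380,341),('handle',320,329),('motor',440,235),('bench',400,390),('mat',250,240),('tin',500,333)]: print(n,px(x,y))
def reg(x0,y0,x1,y1,f):
    m=np.zeros(d.shape,bool); m[int(y0/1.4):int(y1/1.4),int(x0/1.4):int(x1/1.4)]=1
    return m&f
Z=P[...,2]
g=im.astype(int)
br=g.min(-1)>150
print('bar',rect(P,reg(325,200,395,240,br)),np.median(Z[reg(325,200,395,240,br)]))
yel=(Z>7)
m=reg(288,312,392,355,yel);print('stick',rect(P,m))
m=reg(288,312,392,355,Z>50);print('handle',rect(P,m),P[m].mean(0))
m=reg(420,240,460,305,Z>62);print('hood',rect(P,m),P[m].mean(0))
m=reg(320,240,420,305,(Z>7)&(Z<30));print('bed in',rect(P,m))
m=reg(320,240,545,305,(Z>7)&(Z<30));print('bed all',rect(P,m))
E
```

```text
bedL [569.7 121.7  12.5]
bedR [ 569.7 -327.2    6.4]
hoodmid [ 569.3 -106.4   72. ]
bar [688.4  70.4  13.3]
sticktip [411.9  21.2   9.6]
handle [437.2 153.7  34.3]
motor [ 651.2 -105.7   66.6]
bench [ 3.011e+02 -2.990e+01  3.000e-01]
mat [640.  324.8   3.9]
tin [ 437.7 -252.9   21.1]
bar (((574.00537109375, 50.12181854248047), (285.4150390625, 120.06849670410156), 10.346750259399414), 449) 14.994396514198579
stick (((429.02703857421875, 116.20933532714844), (223.0380859375, 34.39689636230469), 79.15049743652344), 642)
handle (((431.779541015625, 122.97483825683594), (170.54176330566406, 22.92032241821289), 82.05663299560547), 136) [439.05843639 168.68237256 187.36748268]
hood (((520.2333374023438, -73.40229797363281), (109.39021301269531, 261.41534423828125), 61.5610237121582), 692) [ 574.07327713 -105.492708     88.58380276]
bed in (((582.9981079101562, 49.726905822753906), (125.12124633789062, 231.68414306640625), 0.07041902095079422), 1633)
bed all (((582.3368530273438, -90.8084716796875), (138.30970764160156, 510.216796875), 1.658770203590393), 3417)
```

Emit:
move_arm(
  steps=[
    {"rot": [0,0,-5.6],"xyz": [2.5,-3.2,0.4],"gripper": 9},
    {"rot": [0,0,-5.6],"xyz": [2.5,-3.2,0.4],"gripper": 9},
    {"rot": [0,0,-5.6],"xyz": [2.5,-3.2,0.4],"gripper": 9},
    {"rot": [0,0,-5.6],"xyz": [2.5,-3.2,0.4],"gripper": 9},
    {"rot": [0,0,-5.6],"xyz": [2.5,-3.2,0.4],"gripper": 9},
    {"rot": [0,0,-5.6],"xyz": [2.5,-3.2,0.4],"gripper": 9},
    {"rot": [0,0,-5.6],"xyz": [2.5,-3.2,0.4],"gripper": 9},
    {"rot": [0,0,-5.6],"xyz": [2.5,-3.2,0.4],"gripper": 9},
    {"rot": [0,0,-5.6],"xyz": [2.5,-3.2,0.4],"gripper": 9},
    {"rot": [0,0,-5.6],"xyz": [2.5,-3.2,0.4],"gripper": 9},
  ],
)

```text
time_s: 0.93
ee_pos: [475.0, 207.5, 279.5]
tcp_rot: [0.638, 0.77, -0.0, -0.0]
contact_force: [0.1, 1.1, -0.8]
opening: 90.2
grasp_force: 0.0
```

Emit:
move_arm(
  steps=[
    {"rot": [0,0,0],"xyz": [2.0,-3.2,0.4],"gripper": 9},
    {"rot": [0,0,0],"xyz": [2.0,-3.2,0.4],"gripper": 9},
    {"rot": [0,0,0],"xyz": [1.5,-3.2,0.4],"gripper": 9},
    {"rot": [0,0,0],"xyz": [1.5,-3.2,0.4],"gripper": 9},
    {"rot": [0,0,0],"xyz": [0,0,0],"gripper": 9},
    {"rot": [0,0,0],"xyz": [0,0,0],"gripper": 9},
  ],
)

```text
time_s: 1.43
ee_pos: [544.6, 80.1, 295.2]
tcp_rot: [0.637, 0.771, -0.0, -0.0]
contact_force: [0.3, 0.3, -0.3]
opening: 90.1
grasp_force: 0.0
```

```bash
python3 - <<'E'
from h import *
a=snap('wrist');s=bot.observe();print(s['time_s'],s['ee_pos'],s['tcp_rot'],s['qpos'])
cv2.imwrite('pics/w1.png',cv2.resize(a[...,::-1],(784,588)))
P,im,d=pts('wrist');print(P[[60,60,360,360],[60,500,60,500]].round())
E
```

```text
1.4833 [544.06672015  81.33466061 295.04610002] [ 6.36277167e-01  7.71460212e-01 -1.51274000e-04 -6.96322161e-04] [-7.16341122e-02  6.20879806e-02  1.59217924e+00  5.62252958e-04
  1.48863579e+00 -2.63150710e-01]
[[250. 171.  -1.]
 [777. 273.   2.]
 [494.  90. 378.]
 [588. 107. 376.]]
```

View pics/w1.png

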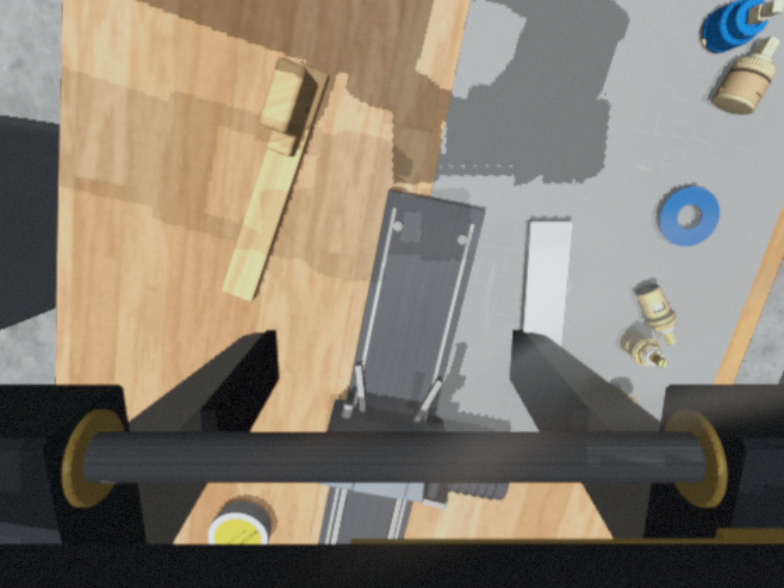

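The wrist view is clear. The stick's handle is at (285,95) and its tip at (237,295). The bed's infeed end is at (392,190)-(485,208), and the bar runs from (550,220) down to about (540,335), partly hidden by a finger.

```bash
cat >> h.py <<'E'
def ray(n,uv,z,s=1.4):
    c=np.load('%s.npz'%n); uv=np.atleast_2d(uv)/s
    r=np.c_[uv,np.ones(len(uv))]@np.linalg.inv(c['K']).T@c['R']; o=-c['R'].T@c['t']
    return o+r*((z-o[2])/r[:,2])[:,None]
def reg(d,x0,y0,x1,y1,f):
    m=np.zeros(d.shape,bool); m[int(y0/1.4):int(y1/1.4),int(x0/1.4):int(x1/1.4)]=1
    return m&f
E
python3 - <<'E'
from h import *
P,im,d=pts('wrist');Z=P[...,2]
def show(n,m,):
    m=cv2.erode(m.astype(np.uint8),np.ones((2,2)))>0
    r,k=rect(P,m);print(n,np.round(r[0],1),np.round(r[1],1),round(r[2],2),k,'z',np.median(Z[m]).round(1), cv2.boxPoints(r).round(1).tolist())
show('bar',reg(d,515,205,590,325,(Z>10)&(Z<22)))
show('blade',reg(d,215,150,330,305,(Z>9)&(Z<19)))
show('handle',reg(d,240,50,340,140,(Z>66)&(Z<85)))
show('bed',reg(d,340,180,495,385,(Z>8)&(Z<17)))
print('bench',np.median(Z[reg(d,100,200,200,300,Z>-50)]))
print('bed corners',ray('wrist',[(392,190),(485,208)],12).round(1))
print('bar corners',ray('wrist',[(529,219),(573,222),(523,330),(561,345)],16).round(1))
print('tip',ray('wrist',[(224,290),(250,299)],14).round(1))
g=cv2.resize(im[...,::-1],None,fx=4,fy=4,interpolation=cv2.INTER_CUBIC)
# crop hood area
cv2.imwrite('pics/c1.png',g[4*225:4*370,4*220:4*390][:580,:780])
E
```

```text
bar [687.   86.3] [38.5 95.8] 11.11 2105 z 15.8 [[658.9000244140625, 129.60000610351562], [677.2999877929688, 35.599998474121094], [715.0999755859375, 43.099998474121094], [696.7000122070312, 137.0]]
blade [420.6  82.5] [145.8  28.9] 79.27 2464 z 14.0 [[392.8999938964844, 13.600000381469727], [421.20001220703125, 8.199999809265137], [448.3999938964844, 151.39999389648438], [420.0, 156.8000030517578]]
handle [440.6 186.4] [48.4 20.7] 79.8 1074 z 75.7 [[426.1000061035156, 164.39999389648438], [446.5, 160.8000030517578], [455.1000061035156, 208.39999389648438], [434.70001220703125, 212.0]]
bed [572.5  37.4] [190.5  88.3] 89.36 8720 z 11.9 [[527.2999877929688, -57.400001525878906], [615.5, -58.29999923706055], [617.7000122070312, 132.10000610351562], [529.4000244140625, 133.10000610351562]]
bench 0.12181913233580388
bed corners [[531.6 133.8  12. ]
 [616.8 134.2  12. ]]
bar corners [[657.  132.4  16. ]
 [696.5 137.4  16. ]
 [678.5  29.9  16. ]
 [718.1  22.2  16. ]]
tip [[394.6  14.1  14. ]
 [419.6  10.   14. ]]
```

View pics/c1.png

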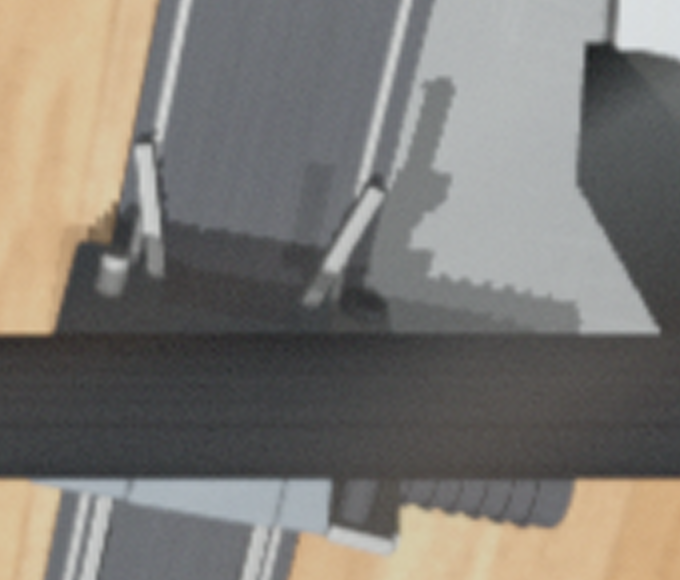

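The crop shows the flared guides at (150,200) and (345,240) leading into the mouth. The second bolt is at (112,275), and the strap itself is hidden behind the gripper bar.

```bash
python3 - <<'E'
from h import *
def edges(n,m,lo,hi,st=10):
    P,im,d=pts(n);Z=P[...,2]; m=m(P,d); out=[]
    for y in range(lo,hi,st):
        k=m&(abs(P[...,1]-y)<st/2); x=P[...,0][k]
        if len(x)>15: out.append((y,*np.percentile(x,[3,97])))
    return np.array(out)
e=edges('wrist',lambda P,d:reg(d,340,180,510,385,(P[...,2]>8)&(P[...,2]<17)),-20,130)
print(e.round(1).tolist()); 
mid=e[:,1:].mean(1); print('fit infeed',np.polyfit(e[:,0],mid,1))
P,im,d=pts('top');Z=P[...,2]
f=lambda P,d:(P[...,2]>6)&(P[...,2]<26)&(P[...,0]>500)&(P[...,0]<650)
e=edges('top',f,-330,-160); print(e.round(1).tolist());print('outfeed top',np.polyfit(e[:,0],e[:,1:].mean(1),1))
e=edges('top',f,0,130);print('infeed top',np.polyfit(e[:,0],e[:,1:].mean(1),1))
m=(abs(Z-74)<6)&(P[...,0]>490)&(P[...,0]<640)&(abs(P[...,1]+105)<60); print('hood top',rect(P,m))
P,im,d=pts('wrist');Z=P[...,2]
for lo,hi in[(26,60),(80,150)]:
  m=(Z>lo)&(Z<hi)&(P[...,0]>480)&(P[...,0]<700)&(P[...,1]<0)&(P[...,1]>-160);print(lo,m.sum(), P[m].mean(0) if m.any() else '', P[m].min(0),P[m].max(0))
P,im,d=pts('top');Z=P[...,2]
m=(Z>85)&(Z<170)&(P[...,0]>540)&(P[...,0]<700)&(P[...,1]<0)&(P[...,1]>-160);print('strap',P[m].round().tolist())
P,im,d=pts('side');Z=P[...,2]
m=(Z>90)&(Z<170)&(P[...,0]>540)&(P[...,0]<700)&(P[...,1]<0)&(P[...,1]>-160);print('strap side',P[m].round()[::4].tolist())
E
```

```text
[[-20.0, 528.9, 612.8], [-10.0, 529.0, 613.1], [0.0, 529.1, 613.4], [10.0, 529.3, 613.3], [20.0, 529.5, 613.3], [30.0, 529.4, 613.4], [40.0, 529.5, 613.7], [50.0, 529.2, 613.7], [60.0, 529.7, 614.2], [70.0, 529.6, 613.8], [80.0, 530.0, 613.9], [90.0, 529.9, 614.4], [100.0, 530.4, 614.3], [110.0, 530.3, 614.3], [120.0, 530.5, 614.6]]
fit infeed [1.11107864e-02 5.71133310e+02]
[[-330.0, 526.8, 646.6], [-320.0, 526.5, 610.3], [-310.0, 526.4, 610.0], [-300.0, 524.6, 609.4], [-290.0, 524.0, 609.3], [-280.0, 524.1, 608.5], [-270.0, 525.6, 647.6], [-260.0, 525.3, 646.2], [-250.0, 528.1, 608.5], [-240.0, 526.1, 609.4], [-230.0, 525.9, 610.8], [-220.0, 525.8, 610.4], [-210.0, 525.3, 611.7], [-200.0, 525.8, 609.4], [-190.0, 526.6, 609.5], [-180.0, 527.6, 609.6], [-170.0, 527.2, 609.2]]
outfeed top [-4.55832971e-02  5.59730356e+02]
infeed top [4.27506109e-03 5.72070802e+02]
hood top (((576.017822265625, -109.66348266601562), (125.1052474975586, 50.12470245361328), 0.17992037534713745), 582)
26 706 [557.03992183 -78.05349158  41.20043561] [ 513.52578262 -128.50840988   26.01607234] [674.10231167
[... 1814 characters left out ...]
 -80.0, 143.0], [608.0, -76.0, 141.0], [598.0, -79.0, 139.0], [608.0, -78.0, 139.0], [603.0, -79.0, 137.0], [613.0, -79.0, 137.0], [605.0, -77.0, 133.0], [615.0, -80.0, 135.0], [608.0, -78.0, 130.0], [601.0, -76.0, 125.0], [611.0, -79.0, 128.0], [603.0, -76.0, 122.0], [613.0, -80.0, 126.0], [616.0, -81.0, 123.0], [616.0, -76.0, 117.0], [616.0, -78.0, 115.0], [601.0, -77.0, 110.0], [611.0, -80.0, 113.0], [597.0, -78.0, 107.0], [607.0, -76.0, 107.0], [619.0, -79.0, 110.0], [604.0, -79.0, 106.0], [614.0, -81.0, 107.0], [604.0, -76.0, 100.0], [614.0, -80.0, 103.0], [607.0, -77.0, 98.0], [617.0, -80.0, 101.0], [607.0, -80.0, 97.0], [617.0, -78.0, 96.0], [607.0, -81.0, 95.0], [617.0, -78.0, 93.0]]
```

Emit:
move_arm(
  steps=[
    {"rot": [0,0,0],"xyz": [2.9,-0.12,-2.0],"gripper": 9},
    {"rot": [0,0,0],"xyz": [2.9,-0.12,-2.0],"gripper": 9},
    {"rot": [0,0,0],"xyz": [2.9,-0.12,-2.0],"gripper": 9},
    {"rot": [0,0,0],"xyz": [2.9,-0.12,-2.0],"gripper": 9},
    {"rot": [0,0,0],"xyz": [2.9,-0.12,-2.0],"gripper": 9},
    {"rot": [0,0,0],"xyz": [0,0,-2.9],"gripper": 9},
    {"rot": [0,0,0],"xyz": [0,0,-2.9],"gripper": 9},
    {"rot": [0,0,0],"xyz": [0,0,-2.9],"gripper": 9},
    {"rot": [0,0,0],"xyz": [0,0,-2.9],"gripper": 9},
    {"rot": [0,0,0],"xyz": [0,0,-2.0],"gripper": 9},
  ],
  force=25,
)

```text
time_s: 2.32
ee_pos: [686.7, 77.9, 55.8]
tcp_rot: [0.635, 0.773, -0.001, -0.002]
contact_force: [0.1, -0.5, -0.6]
opening: 90.3
grasp_force: 0.0
```

```bash
python3 - <<'E'
from h import *
a=snap('wrist');s=bot.observe();print(s['time_s'],s['ee_pos'],s['tcp_rot'],s['contact_force'])
P,im,d=pts('wrist');Z=P[...,2]
m=(Z>10)&(Z<22)&(P[...,0]>645)&(P[...,0]<730)&(P[...,1]>0)&(P[...,1]<145)&(im.min(-1)>110)
r,k=rect(P,m);print(r,k,np.median(Z[m]),P[m].max(0))
cv2.imwrite('pics/w2.png',cv2.resize(a[...,::-1],(784,588)))
E
```

```text
2.3667 [684.18644741  77.84963268  51.71851628] [ 0.63497333  0.77251345 -0.0031708  -0.0046677 ] [-3.00620618 -0.06651795 -2.10186244]
((684.7826538085938, 84.92631530761719), (38.10468673706055, 97.52377319335938), 10.973625183105469) 10473 11.936091017918473 [712.63026169 135.98913446  14.2217691 ]
```

View pics/w2.png

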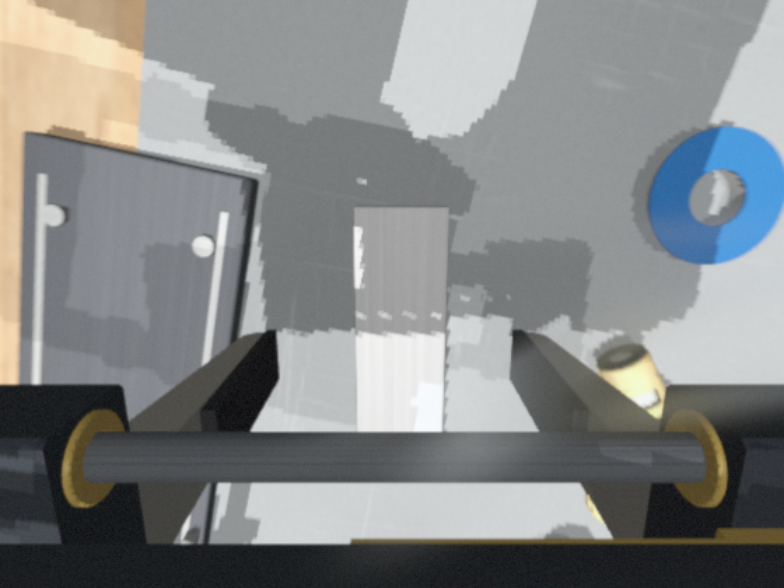

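The bar is centred between the fingers at (401,320). A loose fitting at (630,370) is close to the right finger, so I'll narrow the opening before going down.

Emit:
move_arm(
  steps=[
    {"rot": [0,0,0],"xyz": [0,0,0],"gripper": 6},
    {"rot": [0,0,0],"xyz": [0,0,0],"gripper": 6},
    {"rot": [0,0,0],"xyz": [0,0,0],"gripper": 6},
    {"rot": [0,0,0],"xyz": [0,0,0],"gripper": 6},
  ],
)

```text
time_s: 2.7
ee_pos: [690.9, 75.8, 62.3]
tcp_rot: [0.636, 0.772, 0.001, 0.002]
contact_force: [-0.2, -0.2, 1.0]
opening: 65.5
grasp_force: 0.0
```

Emit:
move_arm(
  steps=[
    {"rot": [0,0,0],"xyz": [-0.1,0,-1.0],"gripper": 6},
    {"rot": [0,0,0],"xyz": [0,0,-1.0],"gripper": 6},
    {"rot": [0,0,0],"xyz": [0,0,-0.9],"gripper": 6},
    {"rot": [0,0,0],"xyz": [0,0,0],"gripper": 6},
    {"rot": [0,0,0],"xyz": [0,0,0],"gripper": 3},
    {"rot": [0,0,0],"xyz": [0,0,0],"gripper": 3},
    {"rot": [0,0,0],"xyz": [0,0,0],"gripper": 3},
    {"rot": [0,0,0],"xyz": [0,0,0],"gripper": 3},
    {"rot": [0,0,0],"xyz": [0,0,0],"gripper": 3},
  ],
)

```text
time_s: 3.45
ee_pos: [688.6, 75.4, 30.8]
tcp_rot: [0.636, 0.772, 0.0, 0.0]
contact_force: [1.0, -0.3, -0.2]
opening: 37.7
grasp_force: 25.0
```

Emit:
move_arm(
  steps=[
    {"rot": [0,0,0],"xyz": [0,0,2.0],"gripper": 3},
    {"rot": [0,0,0],"xyz": [0,0,2.0],"gripper": 3},
    {"rot": [0,0,-3.9],"xyz": [-2.3,-0.7,0],"gripper": 3},
    {"rot": [0,0,-3.9],"xyz": [-2.3,-0.7,0],"gripper": 3},
    {"rot": [0,0,-3.9],"xyz": [-2.3,-0.7,0],"gripper": 3},
    {"rot": [0,0,0],"xyz": [-2.3,-0.7,0],"gripper": 3},
    {"rot": [0,0,0],"xyz": [-2.4,-0.8,0],"gripper": 3},
    {"rot": [0,0,0],"xyz": [0,0,0],"gripper": 3},
    {"rot": [0,0,0],"xyz": [0,0,0],"gripper": 3},
    {"rot": [0,0,0],"xyz": [0,0,0],"gripper": 3},
  ],
)

```text
time_s: 4.28
ee_pos: [573.2, 39.4, 71.0]
tcp_rot: [0.711, 0.703, 0.0, 0.0]
contact_force: [0.2, 0.4, -3.0]
opening: 38.0
grasp_force: 25.0
```

Emit:
move_arm(
  steps=[
    {"rot": [0,0,0],"xyz": [-0.05,0,-1.0],"gripper": 3},
    {"rot": [0,0,0],"xyz": [0,0,-1.0],"gripper": 3},
    {"rot": [0,0,0],"xyz": [0,0,-0.5],"gripper": 3},
    {"rot": [0,0,0],"xyz": [0,0,-0.4],"gripper": 3},
    {"rot": [0,0,0],"xyz": [0,0,0],"gripper": 3},
    {"rot": [0,0,0],"xyz": [0,0,-0.1],"gripper": 3},
    {"rot": [0,0,0],"xyz": [0,0,0],"gripper": 3},
  ],
)

```text
time_s: 4.87
ee_pos: [572.1, 39.5, 40.8]
tcp_rot: [0.711, 0.703, -0.0, -0.0]
contact_force: [-2.3, 1.2, 3.2]
opening: 37.7
grasp_force: 25.0
```

Emit:
move_arm(
  steps=[
    {"rot": [0,0,0],"xyz": [0,0,0],"gripper": 7},
    {"rot": [0,0,0],"xyz": [0,0,0],"gripper": 7},
    {"rot": [0,0,0],"xyz": [0,0,0],"gripper": 7},
    {"rot": [0,0,0],"xyz": [0,0,0],"gripper": 7},
    {"rot": [0,0,0],"xyz": [0,0,2.0],"gripper": 7},
    {"rot": [0,0,0],"xyz": [0,0,3.5],"gripper": 7},
    {"rot": [0,0,0],"xyz": [0,0,3.5],"gripper": 7},
    {"rot": [0,0,-3.3],"xyz": [-2.0,2.0,2.5],"gripper": 7},
    {"rot": [0,0,-3.3],"xyz": [-2.5,2.7,0],"gripper": 7},
    {"rot": [0,0,-3.4],"xyz": [-2.5,2.7,0],"gripper": 7},
  ],
)

```text
time_s: 5.7
ee_pos: [503.0, 113.7, 158.1]
tcp_rot: [0.771, 0.637, 0.002, 0.002]
contact_force: [0.5, 0.3, -1.3]
opening: 69.9
grasp_force: 0.0
```

Emit:
move_arm(
  steps=[
    {"rot": [0,0,0],"xyz": [-2.5,2.7,0],"gripper": 7},
    {"rot": [0,0,0],"xyz": [-2.5,2.7,0],"gripper": 7},
    {"rot": [0,0,0],"xyz": [-1.2,2.0,0],"gripper": 7},
    {"rot": [0,0,0],"xyz": [0,0,0],"gripper": 7},
    {"rot": [0,0,0],"xyz": [0,0,0],"gripper": 7},
    {"rot": [0,0,0],"xyz": [0,0,0],"gripper": 7},
  ],
)

```text
time_s: 6.2
ee_pos: [440.5, 187.0, 155.8]
tcp_rot: [0.77, 0.638, 0.0, 0.0]
contact_force: [0.1, -0.6, 0.2]
opening: 70.1
grasp_force: 0.0
```

```bash
python3 - <<'E'
from h import *
a=snap('wrist');b=snap('top');s=bot.observe();print(s['time_s'],s['ee_pos'],s['tcp_rot'],s['contact_force'])
P,im,d=pts('wrist');Z=P[...,2]
m=(Z>66)&(Z<85)&(P[...,0]>400)&(P[...,0]<480)&(P[...,1]>140)&(P[...,1]<230)
print('handle',rect(P,m))
P,im,d=pts('top');Z=P[...,2]
m=(im.min(-1)>140)&(P[...,0]>520)&(P[...,0]<650)&(P[...,1]>-40)&(P[...,1]<130)&(Z<40);m=cv2.morphologyEx(m.astype(np.uint8),cv2.MORPH_OPEN,np.ones((5,5)))>0
print('bar',rect(P,m),np.median(Z[m]))
cv2.imwrite('pics/t2.png',cv2.resize(im[150:280,200:400,::-1],(800,520),interpolation=cv2.INTER_CUBIC))
E
```

```text
6.3 [440.72461204 186.56073126 155.71618269] [7.70195547e-01 6.37807765e-01 1.23277142e-04 2.43443433e-04] [ 0.3112043  -0.10553248  0.65632224]
handle (((441.0636901855469, 185.96849060058594), (49.40419006347656, 21.62965965270996), 78.97803497314453), 2075)
bar (((601.3984985351562, 52.72880554199219), (95.2476577758789, 148.98898315429688), 1.634935736656189), 520) 24.70511346407683
```

View pics/t2.png

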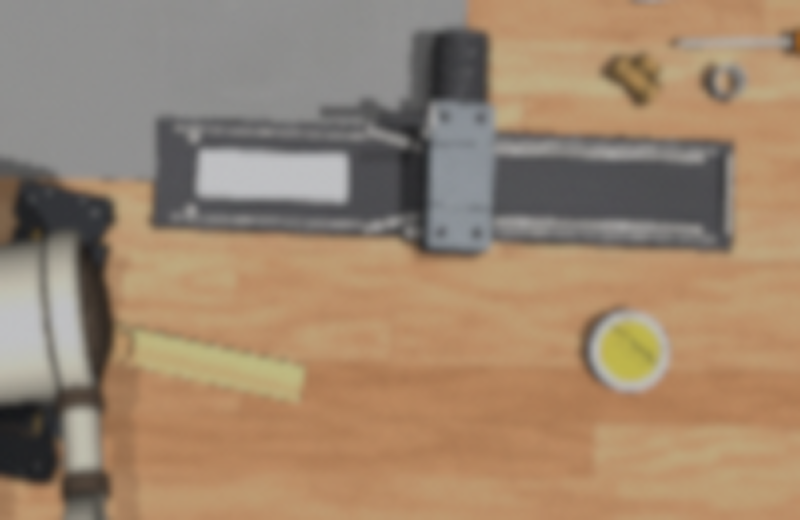

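The bar lies centred and straight on the infeed bed, spanning (197-348, 150-203). The gripper is above the stick handle.

Emit:
move_arm(
  steps=[
    {"rot": [0,0,0],"xyz": [0,0,-3.0],"gripper": 7},
    {"rot": [0,0,0],"xyz": [0,0,-3.0],"gripper": 7},
    {"rot": [0,0,0],"xyz": [0,0,-2.5],"gripper": 7},
    {"rot": [0,0,0],"xyz": [0,0,-1.0],"gripper": 2},
    {"rot": [0,0,0],"xyz": [0,0,0],"gripper": 1.5},
    {"rot": [0,0,0],"xyz": [0,0,0],"gripper": 1.5},
    {"rot": [0,0,0],"xyz": [0,0,0],"gripper": 1.5},
    {"rot": [0,0,0],"xyz": [0,0,0],"gripper": 1.5},
    {"rot": [0,0,0],"xyz": [0,0,0],"gripper": 1.5},
    {"rot": [0,0,0],"xyz": [0,0,0],"gripper": 1.5},
  ],
  force=40,
)

```text
time_s: 7.13
ee_pos: [440.7, 187.6, 61.7]
tcp_rot: [0.77, 0.638, 0.001, 0.001]
contact_force: [0.0, 0.1, 0.4]
opening: 25.4
grasp_force: 0.0
```

Emit:
move_arm(
  steps=[
    {"rot": [0,0,0],"xyz": [0,0,0],"gripper": 1.5},
    {"rot": [0,0,0],"xyz": [0,0,0],"gripper": 1.5},
    {"rot": [0,0,0],"xyz": [0,0,0],"gripper": 1.5},
    {"rot": [0,0,0],"xyz": [0,0,2.0],"gripper": 1.5},
    {"rot": [0,0,0],"xyz": [0,0,2.5],"gripper": 1.5},
    {"rot": [0,0,0],"xyz": [0,0,2.5],"gripper": 1.5},
  ],
)

```text
time_s: 7.63
ee_pos: [438.5, 187.2, 130.3]
tcp_rot: [0.77, 0.638, -0.001, -0.001]
contact_force: [0.0, -0.6, -0.7]
opening: 21.7
grasp_force: 40.0
```

Emit:
move_arm(
  steps=[
    {"rot": [0,0,1.44],"xyz": [1.95,1.7,0],"gripper": 1.5},
    {"rot": [0,0,1.44],"xyz": [1.95,1.7,0],"gripper": 1.5},
    {"rot": [0,0,1.44],"xyz": [1.95,1.7,0],"gripper": 1.5},
    {"rot": [0,0,1.44],"xyz": [1.95,1.7,0],"gripper": 1.5},
    {"rot": [0,0,1.44],"xyz": [1.95,1.7,0],"gripper": 1.5},
    {"rot": [0,0,1.44],"xyz": [1.95,1.7,0],"gripper": 1.5},
    {"rot": [0,0,1.44],"xyz": [1.95,1.7,0],"gripper": 1.5},
    {"rot": [0,0,0],"xyz": [0,0,0],"gripper": 1.5},
    {"rot": [0,0,0],"xyz": [0,0,0],"gripper": 1.5},
    {"rot": [0,0,0],"xyz": [0,0,0],"gripper": 1.5},
  ],
)

```text
time_s: 8.47
ee_pos: [575.2, 305.9, 129.6]
tcp_rot: [0.711, 0.703, -0.001, -0.001]
contact_force: [0.2, -0.3, -0.6]
opening: 22.0
grasp_force: 40.0
```

```bash
python3 - <<'E'
from h import *
a=snap('wrist');s=bot.observe();print(s['time_s'],s['ee_pos'],s['tcp_rot'],s['contact_force'])
b=snap('top')
P,im,d=pts('top');Z=P[...,2]
g=im.astype(int)
m=(g[...,0]-g[...,2]>50)&(Z>50)&(Z<110)&(P[...,0]>540)&(P[...,0]<620)&(P[...,1]>90)&(P[...,1]<290)
print('blade',rect(P,m),np.median(Z[m]))
cv2.imwrite('pics/t3.png',np.hstack([cv2.resize(im[110:240,120:320,::-1],(400,260),interpolation=cv2.INTER_CUBIC),cv2.resize(a[...,::-1],(400,260))]))
E
```

```text
8.5167 [575.23275591 305.7238224  129.94139743] [ 7.10866321e-01  7.03326455e-01 -9.07892667e-04 -3.82848916e-04] [-1.09147099 -0.0951562  -1.35650724]
blade (((572.8015747070312, 206.18206787109375), (166.1905059814453, 29.85230827331543), 89.24854278564453), 522) 82.08085197566737
```

View pics/t3.png

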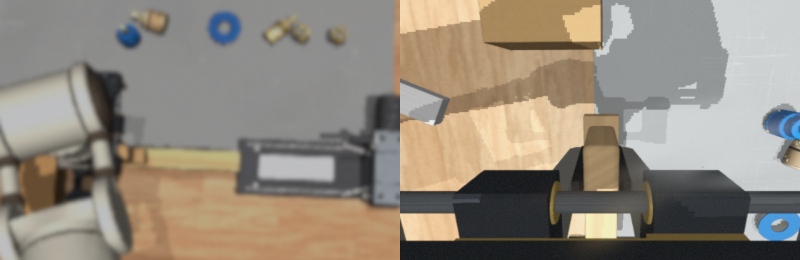

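Emit:
move_arm(
  steps=[
    {"rot": [0,0,0],"xyz": [0,0,-2.0],"gripper": 1.5},
    {"rot": [0,0,0],"xyz": [0,0,-2.0],"gripper": 1.5},
    {"rot": [0,0,0],"xyz": [0,0,-1.0],"gripper": 1.5},
    {"rot": [0,0,0],"xyz": [0,0,-0.4],"gripper": 1.5},
    {"rot": [0,0,0],"xyz": [0,0,0],"gripper": 1.5},
    {"rot": [0,0,0],"xyz": [0,0,0],"gripper": 1.5},
  ],
)

```text
time_s: 9.07
ee_pos: [576.7, 306.4, 77.4]
tcp_rot: [0.711, 0.703, 0.0, 0.0]
contact_force: [-0.4, 0.2, -1.4]
opening: 21.8
grasp_force: 40.0
```

Emit:
move_arm(
  steps=[
    {"rot": [0,0,0],"xyz": [-0.06,-1.2,-0.1],"gripper": 1.5},
    {"rot": [0,0,0],"xyz": [-0.01,-1.2,0],"gripper": 1.5},
    {"rot": [0,0,0],"xyz": [-0.01,-1.0,0],"gripper": 1.5},
    {"rot": [0,0,0],"xyz": [-0.01,-1.2,0],"gripper": 1.5},
    {"rot": [0,0,0],"xyz": [-0.01,-1.2,0],"gripper": 1.5},
    {"rot": [0,0,0],"xyz": [-0.01,-1.2,0],"gripper": 1.5},
    {"rot": [0,0,0],"xyz": [-0.01,-1.2,0],"gripper": 1.5},
    {"rot": [0,0,0],"xyz": [-0.01,-1.2,0],"gripper": 1.5},
    {"rot": [0,0,0],"xyz": [-0.01,-1.2,0],"gripper": 1.5},
    {"rot": [0,0,0],"xyz": [-0.01,-1.2,0],"gripper": 1.5},
  ],
)

```text
time_s: 9.9
ee_pos: [574.8, 187.1, 75.6]
tcp_rot: [0.711, 0.703, -0.0, -0.0]
contact_force: [-1.8, 1.7, -0.3]
opening: 21.9
grasp_force: 40.0
```

Emit:
move_arm(
  steps=[
    {"rot": [0,0,0],"xyz": [-0.02,-1.2,0],"gripper": 1.5},
    {"rot": [0,0,0],"xyz": [-0.02,-1.2,0],"gripper": 1.5},
    {"rot": [0,0,0],"xyz": [-0.02,-1.2,0],"gripper": 1.5},
    {"rot": [0,0,0],"xyz": [-0.02,-1.2,0],"gripper": 1.5},
    {"rot": [0,0,0],"xyz": [-0.02,-1.2,0],"gripper": 1.5},
    {"rot": [0,0,0],"xyz": [-0.01,-1.2,0],"gripper": 1.5},
    {"rot": [0,0,0],"xyz": [-0.01,-1.2,0],"gripper": 1.5},
    {"rot": [0,0,0],"xyz": [-0.01,-1.2,0],"gripper": 1.5},
    {"rot": [0,0,0],"xyz": [-0.01,-1.2,0],"gripper": 1.5},
    {"rot": [0,0,0],"xyz": [-0.01,-0.8,0],"gripper": 1.5},
  ],
)

```text
time_s: 10.73
ee_pos: [573.3, 70.8, 75.5]
tcp_rot: [0.711, 0.703, -0.0, 0.0]
contact_force: [-0.6, 0.8, -0.2]
opening: 22.1
grasp_force: 40.0
```

```bash
python3 - <<'E'
from h import *
s=bot.observe();print(s['time_s'],s['ee_pos'],s['tcp_rot'],s['contact_force'])
b=snap('top')
P,im,d=pts('top');Z=P[...,2]
m=(im.min(-1)>140)&(P[...,0]>540)&(P[...,0]<600)&(P[...,1]>-330)&(P[...,1]<-132)&(Z<40)&(Z>19)
print('bar',rect(P,m),np.median(Z[m]))
E
```

```text
10.7333 [573.3008206   70.81454426  75.53823876] [ 7.10911701e-01  7.03281260e-01 -1.45629599e-04  4.42005962e-05] [-0.58825272  0.75703968 -0.15970224]
bar (((569.7665405273438, -220.17279052734375), (158.03701782226562, 59.2884635925293), 89.57135772705078), 340) 24.91381354576285
```

Emit:
move_arm(
  steps=[
    {"rot": [0,0,0],"xyz": [-0.01,-1.0,0],"gripper": 1.5},
    {"rot": [0,0,0],"xyz": [-0.01,-1.0,0],"gripper": 1.5},
    {"rot": [0,0,0],"xyz": [-0.01,-1.0,0],"gripper": 1.5},
    {"rot": [0,0,0],"xyz": [-0.01,-0.8,0],"gripper": 1.5},
    {"rot": [0,0,0],"xyz": [0,-0.4,0],"gripper": 1.5},
    {"rot": [0,0,0],"xyz": [0,0,0],"gripper": 1.5},
    {"rot": [0,0,0],"xyz": [0,0,0],"gripper": 1.5},
  ],
)

```text
time_s: 11.37
ee_pos: [572.9, 30.1, 75.6]
tcp_rot: [0.711, 0.703, -0.0, 0.0]
contact_force: [-0.2, 0.3, -1.1]
opening: 21.7
grasp_force: 40.0
```

```bash
python3 - <<'E'
from h import *
s=bot.observe();print(s['time_s'],s['ee_pos'],s['tcp_rot'],s['contact_force'])
b=snap('top')
P,im,d=pts('top');Z=P[...,2]
m=(im.min(-1)>140)&(P[...,0]>550)&(P[...,0]<592)&(P[...,1]>-300)&(P[...,1]<-132)&(Z<40)&(Z>19)
m=cv2.morphologyEx(m.astype(np.uint8),cv2.MORPH_OPEN,np.ones((5,5)))>0
print('bar',rect(P,m),np.median(Z[m]))
cv2.imwrite('pics/t4.png',cv2.resize(im[150:280,200:400,::-1],(800,520),interpolation=cv2.INTER_CUBIC))
E
```

```text
11.3667 [572.94614519  30.06022808  75.59690545] [ 7.10829025e-01  7.03364827e-01 -1.06878757e-04  6.94141148e-05] [-0.15354924  0.32725134 -1.06422702]
bar (((569.2379760742188, -215.42308044433594), (35.94793701171875, 117.85476684570312), 0.8725489974021912), 383) 25.27994383817982
```

View pics/t4.png

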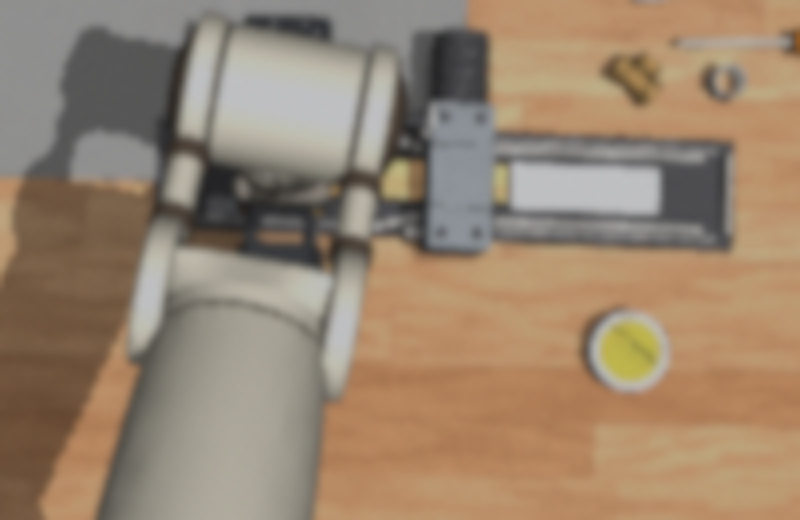

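The bar is on the outfeed bed at about unit x = 109 mm, and the picture shows it at (512-660, 163-213). Next I draw the stick out.

Emit:
move_arm(
  steps=[
    {"rot": [0,0,0],"xyz": [0.02,1.2,0],"gripper": 1.5},
    {"rot": [0,0,0],"xyz": [0.02,2.0,0],"gripper": 1.5},
    {"rot": [0,0,0],"xyz": [0.03,2.5,0],"gripper": 1.5},
    {"rot": [0,0,0],"xyz": [0.03,2.5,0],"gripper": 1.5},
    {"rot": [0,0,0],"xyz": [0.03,2.5,0],"gripper": 1.5},
    {"rot": [0,0,0],"xyz": [0.03,2.5,0],"gripper": 1.5},
    {"rot": [0,0,0],"xyz": [0.03,2.0,1.5],"gripper": 1.5},
    {"rot": [0,0,0],"xyz": [0,0,2.0],"gripper": 1.5},
    {"rot": [0,0,0],"xyz": [-2.0,0,1.0],"gripper": 1.5},
    {"rot": [0,0,0],"xyz": [-2.5,0,0],"gripper": 1.5},
  ],
)

```text
time_s: 12.25
ee_pos: [532.3, 184.2, 123.9]
tcp_rot: [0.71, 0.704, 0.003, 0.002]
contact_force: [0.2, 0.2, -0.4]
opening: 22.0
grasp_force: 40.0
```

Emit:
move_arm(
  steps=[
    {"rot": [0,0,0],"xyz": [-2.5,0,0],"gripper": 1.5},
    {"rot": [0,0,0],"xyz": [-2.5,0,0],"gripper": 1.5},
    {"rot": [0,0,0],"xyz": [-2.5,0,0],"gripper": 1.5},
    {"rot": [0,0,0],"xyz": [-1.2,0,-2.0],"gripper": 1.5},
    {"rot": [0,0,0],"xyz": [0,0,-2.0],"gripper": 1.5},
    {"rot": [0,0,0],"xyz": [0,0,-1.0],"gripper": 1.5},
    {"rot": [0,0,0],"xyz": [0,0,0],"gripper": 1.5},
    {"rot": [0,0,0],"xyz": [0,0,0],"gripper": 1.5},
    {"rot": [0,0,0],"xyz": [0,0,0],"gripper": 1.5},
  ],
)

```text
time_s: 13.0
ee_pos: [444.1, 182.8, 71.6]
tcp_rot: [0.711, 0.704, 0.001, 0.001]
contact_force: [0.7, -0.0, -1.3]
opening: 21.8
grasp_force: 40.0
```

Now 9.5 mm down to the bench, gently, then release.

Emit:
move_arm(
  steps=[
    {"rot": [0,0,0],"xyz": [0,0,-0.5],"gripper": 1.5},
    {"rot": [0,0,0],"xyz": [0,0,-0.3],"gripper": 1.5},
    {"rot": [0,0,0],"xyz": [0,0,-0.1],"gripper": 1.5},
    {"rot": [0,0,0],"xyz": [0,0,0],"gripper": 1.5},
    {"rot": [0,0,0],"xyz": [0,0,0],"gripper": 1.5},
    {"rot": [0,0,0],"xyz": [0,0,0],"gripper": 1.5},
  ],
)

```text
time_s: 13.5
ee_pos: [442.9, 182.4, 61.7]
tcp_rot: [0.711, 0.703, 0.0, -0.0]
contact_force: [-1.0, 0.2, -1.2]
opening: 21.7
grasp_force: 40.0
```

Emit:
move_arm(
  steps=[
    {"rot": [0,0,0],"xyz": [0,0,0],"gripper": 7},
    {"rot": [0,0,0],"xyz": [0,0,0],"gripper": 7},
    {"rot": [0,0,0],"xyz": [0,0,0],"gripper": 7},
    {"rot": [0,0,0],"xyz": [0,0,0],"gripper": 7},
    {"rot": [0,0,0],"xyz": [0,0,0],"gripper": 7},
    {"rot": [0,0,0],"xyz": [0,0,2.0],"gripper": 7},
    {"rot": [0,0,0],"xyz": [0,0,3.5],"gripper": 7},
    {"rot": [0,0,0],"xyz": [0,0,3.5],"gripper": 6},
    {"rot": [0,0,0],"xyz": [0,0,3.5],"gripper": 5},
    {"rot": [0,0,0],"xyz": [0,0,3.5],"gripper": 4},
  ],
)

```text
time_s: 14.33
ee_pos: [442.4, 182.4, 223.3]
tcp_rot: [0.711, 0.704, -0.0, -0.0]
contact_force: [0.5, 0.8, -0.7]
opening: 50.3
grasp_force: 0.0
```

Emit:
move_arm(
  steps=[
    {"rot": [0,0,0],"xyz": [2.0,-2.0,1],"gripper": 4},
    {"rot": [0,0,0],"xyz": [2.0,-2.0,1],"gripper": 4},
    {"rot": [0,0,0],"xyz": [2.0,-2.0,1],"gripper": 4},
    {"rot": [0,0,0],"xyz": [2.0,-2.0,1],"gripper": 4},
    {"rot": [0,0,0],"xyz": [2.0,-2.0,1],"gripper": 4},
    {"rot": [0,0,0],"xyz": [2.0,-2.0,1],"gripper": 4},
    {"rot": [0,0,0],"xyz": [2.0,-2.0,0],"gripper": 4},
    {"rot": [0,0,0],"xyz": [1.8,-2.2,0],"gripper": 4},
    {"rot": [0,0,0],"xyz": [0,0,0],"gripper": 4},
    {"rot": [0,0,0],"xyz": [0,0,0],"gripper": 4},
  ],
)

```text
time_s: 15.17
ee_pos: [601.1, 19.5, 281.0]
tcp_rot: [0.711, 0.703, -0.0, -0.001]
contact_force: [0.3, 0.5, 0.2]
opening: 40.1
grasp_force: 0.0
```

```bash
python3 - <<'E'
from h import *
a=snap('wrist');s=bot.observe();print(s['time_s'],s['ee_pos'],s['tcp_rot'])
P,im,d=pts('wrist');Z=P[...,2]
m=(Z>110)&(Z<165)&(P[...,0]>560)&(P[...,0]<650)&(P[...,1]<0)&(P[...,1]>-160)
print(m.sum())
for lo,hi in [(-50,-38),(-62,-50),(-74,-62),(-85,-74)]:
  k=m&(P[...,1]>lo)&(P[...,1]<hi); print(lo,k.sum(),P[k].mean(0).round(1) if k.any() else '',np.percentile(P[k],[5,95],axis=0).round(1).tolist() if k.any() else '')
snap('top');P,im,d=pts('top');Z=P[...,2];g=im.astype(int)
m=(g[...,0]-g[...,2]>50)&(Z>5)&(Z<100)&(P[...,0]>400)&(P[...,0]<490)&(P[...,1]>-30)&(P[...,1]<250)
print('stick',rect(P,m),np.percentile(Z[m],[10,50,90]))
cv2.imwrite('pics/w5.png',np.hstack([cv2.resize(a[...,::-1],(440,330)),cv2.resize(im[150:280,120:320,::-1],(360,330))]))
E
```

```text
15.2167 [600.54289512  20.50539606 281.16407348] [ 7.10906790e-01  7.03285969e-01 -1.73633003e-04 -5.92895723e-04]
669
-50 151 [602.1 -43.5 141.6] [[597.4, -49.4, 137.6], [606.6, -39.1, 144.1]]
-62 133 [601.9 -56.1 142.4] [[597.3, -61.7, 139.0], [606.6, -50.6, 144.2]]
-74 312 [606.5 -71.3 135.9] [[597.1, -73.9, 113.5], [614.9, -64.0, 146.2]]
-85 73 [606.1 -75.6 142.2] [[596.1, -77.2, 112.6], [615.6, -74.1, 147.8]]
stick (((437.24078369140625, 194.09117126464844), (43.75737762451172, 81.41505432128906), 17.96491050720215), 148) [12.09619764 73.20494514 77.34663501]
```

View pics/w5.png

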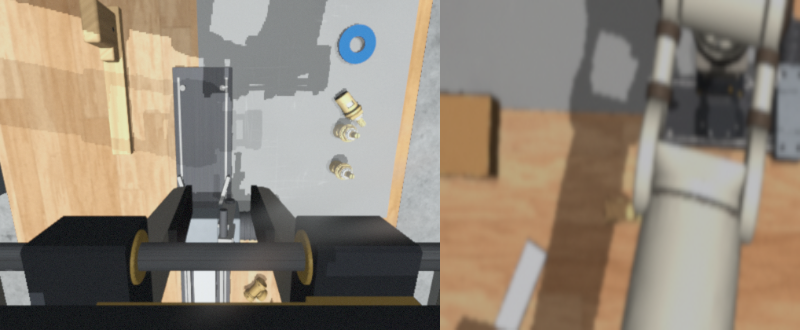

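The stick stands on the bench at left (wrist view 120,90). The strap's pin lies between the fingers at (228,215), measured at x 602, y -38 to -74, z 139.

Emit:
move_arm(
  steps=[
    {"rot": [0,0,0],"xyz": [0.1,-2.5,0],"gripper": 4},
    {"rot": [0,0,0],"xyz": [0,-2.6,0],"gripper": 4},
    {"rot": [0,0,0],"xyz": [0,-2.5,-1],"gripper": 4},
    {"rot": [0,0,0],"xyz": [0,0,-3],"gripper": 4},
    {"rot": [0,0,0],"xyz": [0,0,-3],"gripper": 4},
    {"rot": [0,0,0],"xyz": [0,0,-3],"gripper": 4},
    {"rot": [0,0,0],"xyz": [0,0,-2],"gripper": 4},
    {"rot": [0,0,0],"xyz": [0,0,-0.7],"gripper": 4},
    {"rot": [0,0,0],"xyz": [0,0,0],"gripper": 4},
    {"rot": [0,0,0],"xyz": [0,0,0],"gripper": 4},
  ],
  force=12,
)

```text
time_s: 16.1
ee_pos: [602.2, -55.0, 155.8]
tcp_rot: [0.71, 0.704, 0.0, 0.001]
contact_force: [0.3, -0.8, 0.9]
opening: 40.1
grasp_force: 0.0
```

Emit:
move_arm(
  steps=[
    {"rot": [0,0,0],"xyz": [0,0,0],"gripper": 0.5},
    {"rot": [0,0,0],"xyz": [0,0,0],"gripper": 0.5},
    {"rot": [0,0,0],"xyz": [0,0,0],"gripper": 0.5},
    {"rot": [0,0,0],"xyz": [0,0,0],"gripper": 0.5},
    {"rot": [0,0,0],"xyz": [0,0,0],"gripper": 0.5},
    {"rot": [0,0,0],"xyz": [0,0,0],"gripper": 0.5},
    {"rot": [0,0,0],"xyz": [0,0,0],"gripper": 0.5},
  ],
)

```text
time_s: 16.68
ee_pos: [602.2, -55.7, 155.2]
tcp_rot: [0.711, 0.703, 0.0, 0.0]
contact_force: [-0.5, 0.8, 3.8]
opening: 9.3
grasp_force: 12.0
```

Emit:
move_arm(
  steps=[
    {"rot": [0,0,0],"xyz": [-1.53,-0.01,-0.28],"gripper": 0.5},
    {"rot": [0,0,0],"xyz": [-1.47,0,-0.51],"gripper": 0.5},
    {"rot": [0,0,0],"xyz": [-1.37,0.02,-0.71],"gripper": 0.5},
    {"rot": [0,0,0],"xyz": [-1.26,0.02,-0.91],"gripper": 0.5},
    {"rot": [0,0,0],"xyz": [-1.11,0.02,-1.09],"gripper": 0.5},
    {"rot": [0,0,0],"xyz": [-0.94,0.02,-1.24],"gripper": 0.5},
    {"rot": [0,0,0],"xyz": [-0.74,0.02,-1.36],"gripper": 0.5},
    {"rot": [0,0,0],"xyz": [-0.54,0.02,-1.46],"gripper": 0.5},
    {"rot": [0,0,0],"xyz": [-0.32,0.01,-1.52],"gripper": 0.5},
    {"rot": [0,0,0],"xyz": [-0.09,0,-1.2],"gripper": 0.5},
  ],
)

```text
time_s: 17.52
ee_pos: [508.1, -54.5, 51.1]
tcp_rot: [0.711, 0.703, 0.0, 0.0]
contact_force: [1.8, 0.0, 0.4]
opening: 9.1
grasp_force: 12.0
```

Emit:
move_arm(
  steps=[
    {"rot": [0,0,0],"xyz": [0,0,0],"gripper": 0.5},
    {"rot": [0,0,0],"xyz": [0,0,0],"gripper": 0.5},
    {"rot": [0,0,0],"xyz": [0,0,0],"gripper": 0.5},
  ],
)

```text
time_s: 17.77
ee_pos: [508.2, -54.4, 52.0]
tcp_rot: [0.711, 0.704, -0.0, -0.0]
contact_force: [1.2, -0.4, -1.8]
opening: 9.3
grasp_force: 12.0
```

Emit:
move_arm(
  steps=[
    {"rot": [0,0,0],"xyz": [0,0,-0.15],"gripper": 0.5},
    {"rot": [0,0,0],"xyz": [0,0,-0.15],"gripper": 0.5},
    {"rot": [0,0,0],"xyz": [0,0,-0.1],"gripper": 0.5},
    {"rot": [0,0,0],"xyz": [0,0,0],"gripper": 0.5},
    {"rot": [0,0,0],"xyz": [0,0,0],"gripper": 0.5},
  ],
)

```text
time_s: 18.18
ee_pos: [508.2, -54.4, 49.3]
tcp_rot: [0.711, 0.704, -0.0, -0.0]
contact_force: [-4.9, 1.8, 12.4]
opening: 9.7
grasp_force: 12.0
```

Emit:
move_arm(
  steps=[
    {"rot": [0,0,0],"xyz": [0,0,0],"gripper": 3},
    {"rot": [0,0,0],"xyz": [0,0,0],"gripper": 3},
    {"rot": [0,0,0],"xyz": [0,0,0],"gripper": 3},
    {"rot": [0,0,0],"xyz": [0,0,0],"gripper": 3},
    {"rot": [0,0,0],"xyz": [0,0,2],"gripper": 3},
    {"rot": [0,0,0],"xyz": [0,0,3],"gripper": 3},
    {"rot": [0,0,0],"xyz": [0,0,3.5],"gripper": 3},
    {"rot": [0,0,0],"xyz": [0,2.5,3],"gripper": 3},
    {"rot": [0,0,0],"xyz": [0,2.5,3],"gripper": 3},
    {"rot": [0,0,0],"xyz": [0,2.5,3],"gripper": 3},
  ],
)

```text
time_s: 19.02
ee_pos: [507.8, 21.3, 224.2]
tcp_rot: [0.711, 0.703, 0.0, -0.0]
contact_force: [0.1, 0.3, -0.4]
opening: 29.9
grasp_force: 0.0
```

Emit:
move_arm(
  steps=[
    {"rot": [0,0,0],"xyz": [0,2,3],"gripper": 3},
    {"rot": [0,0,0],"xyz": [0,0,0],"gripper": 3},
    {"rot": [0,0,0],"xyz": [0,0,0],"gripper": 3},
    {"rot": [0,0,0],"xyz": [0,0,0],"gripper": 3},
  ],
)

```text
time_s: 19.35
ee_pos: [507.6, 40.4, 251.7]
tcp_rot: [0.711, 0.704, -0.001, -0.001]
contact_force: [0.3, 0.3, -0.6]
opening: 30.1
grasp_force: 0.0
```

```bash
python3 - <<'E'
from h import *
b=snap('side');s=bot.observe();print(s['time_s'],s['ee_pos'],s['contact_force'])
a=snap('wrist');P,im,d=pts('wrist');Z=P[...,2]
m=(Z>28)&(Z<60)&(P[...,0]>495)&(P[...,0]<522)&(P[...,1]<-38)&(P[...,1]>-72)
print('pin',m.sum(),P[m].mean(0),np.percentile(Z[m],[50,95]))
snap('top');P,im,d=pts('top');Z=P[...,2];g=im.astype(int)
m=(im.min(-1)>140)&(P[...,0]>550)&(P[...,0]<592)&(P[...,1]>-300)&(P[...,1]<-132)&(Z<40)&(Z>19)
m=cv2.morphologyEx(m.astype(np.uint8),cv2.MORPH_OPEN,np.ones((5,5)))>0
print('bar',rect(P,m))
cv2.imwrite('pics/w6.png',np.hstack([cv2.resize(a[...,::-1],(400,300)),cv2.resize(b[140:360,200:420,::-1],(400,300))]))
E
```

```text
19.4 [507.25549504  40.1594613  250.94903486] [-0.37482825 -0.20200404  0.03807401]
pin 240 [507.94793691 -53.66396973  38.3244494 ] [38.6832046  40.39940207]
bar (((569.6143188476562, -215.4355010986328), (36.27346420288086, 117.66682434082031), 1.4972254037857056), 409)
```

View pics/w6.png

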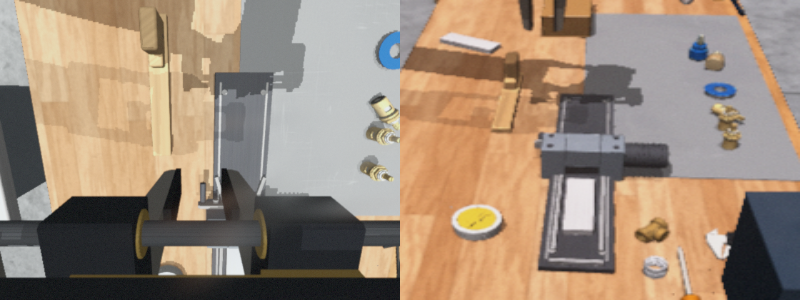

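The strap is down, with its pin centre at z of about 35 mm. The bar is on the outfeed bed at (578,203) in the right-hand view, the stick stands on the bench, and the bystanders look untouched. I'm handing in now.

```bash
python3 -c "
from bench import bot
print(bot.close_job())"
```

```text
the job is handed in; nothing more can be done
None
```

The job is handed in at about 19 s of the 72 s allowed, with no verdict returned: at the last check the bar lay flat on the outfeed bed about 109 mm past the hood's middle, the stick stood released on the bench, the strap was down against its stop over the second bolt, and the tin, tee and nut looked unmoved.

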